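# Feel the gap of a small printing press with a taper gauge

### The arm

A 6-joint arm with a two-finger parallel gripper is mounted at the origin on the work surface. World frame = base frame: x ahead of the robot, y to its left, z up, the work surface at z = 0. Lengths are in m, angles in degrees, forces in N, time in s.
With the tool pointing down it reaches from about 0.375 to 0.925 m from the base axis. Payload 5.7 kg.
Tool frame: the origin (TCP) lies at the very end of the fingers, on their centre line; the grasp point (between the pads) lies 19 mm behind it; z points along the fingers, y is the direction in which the jaws open and shut (so a half turn about z gives the same grasp; the last joint's range is limited). The gripper opens to 88 mm and grips with 3 to 60 N. Pads are 20 mm wide; open, the fingers measure 115 mm over their backs; the gripper's body (75 mm by 178 mm) begins 61 mm behind the grasp point.
Start: joints at [-73.459, 20.558, 86.54, -0, 72.909, -6.595], TCP at [0.236, -0.552, 0.223] pointing down, gripper open.
Joint ranges: [-170.27, 170.27], [-57.76, 135], [12.27, 136.19], [-55.21, 235.2], [11.17, 155.16], [-170.74, 170.74]. Speed limits (degrees/s): [136.94, 136.94, 180, 180, 180, 180].

### API

Orientations are given as a 3x3 rotation matrix whose columns are the frame's x, y, z axes.
In Python, from workcell import ctrl gives the robot as it stands.
- The arm moves only by the shell command python3 -m creep 'ROWS' [FORCE]. ROWS is JSON, a list that holds one entry, the list of rows, each a list of 7 numbers: the opening, from -1 (shut) to 1 (fully open), then the shift along the world's x, y, z in cm, then the turn, a rotation vector about the world's x, y, z in rad. In form: [[[claw, x, y, z, ax, ay, az], ...]]. A call has 1 to 8 rows; each row shifts and turns the pose as measured when the row begins; what a row does not reach is not made up. A row lasts 1/8 s, in which the tool goes at most 62.5 mm and 10.7 degrees, less where a joint would pass 70% of its speed; a pose out of reach is approached as far as the arm can. A call is refused whole if a number of a shift passes 6.25 or a number of a turn 0.188, either way. A call with a gripper value outside its range is refused whole. The fingers move at their own pace and stop on an object; FORCE is the grip in N (left out, the last holds). Time passes only in rows, so rows that do not move let the fingers close. It gives the time, the measured TCP pose, the force and the opening at its end, in the units of the state.
- ctrl.state(): the state, without advancing time (a new reading comes with each control period).
- ctrl.read_camera(name): name is "side" or "top"; returns a dict with "frame" (420x560x3 uint8, red, green, blue), "intrinsics" (3x3 intrinsics, pixels), "dist_coeffs" ([k1, k2, p1, p2, k3] as OpenCV has them; the pictures are not rectified), "origin" and "orientation" of the camera in the world. Camera axes: x right, y down, z forward; pixel columns grow to the right and rows downward; lengths in m; the calibration is good to about 2 mm. A picture is of the moment at which its call begins. There is no depth.
- ctrl.finish_job(): hands the job in, once; it reports no verdict.
Trained networks look in a picture, given as the dict that the camera call returned (one of the last four; its "shot" number tells which), for a name from the list of things; names that differ only in an ending like _2 or _b are one class to them, and where a whole thing is asked for, a point or a joint stands for the part that bears it (a point fixed in the world has none). Each returns a list of dicts, best first, with "confidence" (0 to 1); they miss things now and then, are a little off and sometimes report something else, mostly with a low value. They report only what shows in the picture. A call takes as long as a camera call. They do not tell look-alikes from the thing itself.
- ctrl.boxes_of(picture, label): "rect" ([left, top, right, bottom] in pixels, round what is visible of it).
- ctrl.masks_of(picture, label): "pixels" (420x560 bool, what is visible of it) and "rect" ([left, top, right, bottom] in pixels, round what is visible of it).
The state is a dict: "time": time; "joint_positions": joint angles; "qd": joint speeds; "effort": joint torques, N m; "eef_pos": TCP position; "orientation": TCP orientation; "contact_force": force on the tool from outside, world axes, zero at the start; "torque": the same for the moment, N m; "opening": finger opening in m.
Only numpy, scipy, OpenCV 4.12 (cv2) and the standard library are available. Lean on these libraries where they do the work, as an engineer would, in place of code of your own. Each camera call takes 0.05 s, during which the arm holds its last target. There are 200 camera calls.

### The job

Pick up the wedge-shaped taper gauge by its upright wooden handle, lay its thin end flat on the bed of the little printing press and slide it straight in from the front under the sprung platen until it drags snugly between the two plates, without forcing it. Finish while still holding the gauge by its handle at that depth, flat and still: do not let go or pull it out. Leave everything else on the table where it is.

Things in the scene. Friction and masses are not known exactly. Their poses are not given: they have to be found in the camera images.
- gauge_grip (a point): Centre of the grip of the taper gauge, a loose aluminium wedge blade with an upright beech handle block; about 0.14 kg. Handle 36 mm long (gauge x), 22 mm thick (gauge y, grip it across this) and its top is 48 mm above the blade's flat underside; this point is 27 mm above the underside, mid-handle. Starts lying flat on the table. Axes: x along the blade towards its thin end, z up.
- gauge_tip (a point): Middle of the thin end of the gauge's blade, on its flat underside, 155 mm ahead of the handle's centre; same axes as the gauge. The blade is 30 mm wide and its underside is flat; it is 2 mm thick at the thin end and its top rises evenly to 9.5 mm thick at 112 mm from that end, then stays 9.5 mm up to the handle.
- gauge: The whole gauge; origin on its flat underside, below the middle of the handle; same axes as gauge_tip.
- press: The little steel printing press, fixed. Origin on the table, straight below the platen's front edge; x points into the press, away from its open front, z up. Flat bed plate 150 mm wide, top 30 mm above the table, from x = -65 to x = 135 mm. Two 18 mm posts on it at x = 75 mm, y = +-63 mm carry a cross bar with a screw and T-handle, up to 160 mm above the table.
- platen: The platen, a steel plate 96 mm wide and 15 mm thick, sprung, hanging above the bed. Origin in the middle of its rounded front lower edge (its nose stands 6 mm farther forward); axes as the press; the plate runs 120 mm back. Once touched it gives upward: it rests with 3 N and takes 8 N more for each mm it is raised, that is for each 15 mm of gauge travel.
- bed: The bed plate of the press, fixed. Origin on its top, straight below the middle of the platen's front lower edge; axes as the press. The gap here between bed and platen is set anew each time, 4.3 to 7.2 mm, so the gauge starts to drag when its thin end is about 35 to 78 mm beyond this point. Sliding it on then takes 1 to 1.5 times the platen's force on it, more if it is also pressed down.
- brayer: Bystander: ink roller with a dark wooden handle, 160 mm long, lying flat; it may swap sides with the gauge.
- tube_a: Bystander: paint tube, 80 mm long, 16 mm high.
- tube_b: Bystander: paint tube, 95 mm long, 20 mm high.
- tube_c: Bystander: paint tube, 85 mm long, 18 mm high.
- eraser: Bystander: white eraser, 45 x 24 x 14 mm.
- jar: Bystander: closed glass jar, 72 mm across, 90 mm high.
- tin: Bystander: round flat tin, 72 mm across, 16 mm high.
Not all that is in view belongs to the job. What is shaped like the gauge but orange or yellow is not meant.

How it is judged:
By the outcome, as a careful person would: the job done as asked, in the order asked, and still so for the second after the job is handed in, while the arm keeps its last pose, push and grip.
It also fails if it takes over 40 s, if anything falls off the work surface, if the arm or the gripper's body presses on something with over 40 N, if the wrist force passes 120 N, or if a joint passes its speed limit or range.

## Working session

There is one attempt and no reset: what is moved stays moved. The work goes in short steps, Python scripts to look and compute and a shell command to move; the robot and the scene stay as the last step left them, time stands still between calls to the robot, and variables do not carry over. Pictures are saved under pics/ and viewed, about 8 in all and at most 12, crops included, and the job is handed in when it is done.

```bash
mkdir -p pics
cat > h.py <<'E'
import numpy as np, cv2
from workcell import ctrl
def ray(p,uv):
    u=cv2.undistortPoints(np.array([[uv]],float),np.array(p["intrinsics"]),np.array(p["dist_coeffs"]))[0,0]
    return np.array(p["origin"]),np.array(p["orientation"])@np.array([u[0],u[1],1])
def onz(p,uv,z):
    o,d=ray(p,uv); return o+d*(z-o[2])/d[2]
def proj(p,X):
    R=np.array(p["orientation"]);r=cv2.Rodrigues(R.T)[0];t=-R.T@np.array(p["origin"])
    return cv2.projectPoints(np.atleast_2d(np.array(X,float)),r,t,np.array(p["intrinsics"]),np.array(p["dist_coeffs"]))[0][:,0]
def save(p,n,box=None,s=1):
    f=p["frame"][:,:,::-1]
    if box: f=f[box[1]:box[3],box[0]:box[2]]
    cv2.imwrite("pics/"+n,cv2.resize(f,None,fx=s,fy=s,interpolation=cv2.INTER_CUBIC))
E
python3 - <<'E'
from h import *
for c in ["top","side"]:
    p=ctrl.read_camera(c); save(p,c+"0.png",None,1.4)
    print(c,np.round(p["origin"],3),np.round(p["orientation"],3).tolist(),np.round(p["intrinsics"],1).tolist())
    for l in ["gauge","press","platen","brayer"]:
        for d in ctrl.masks_of(p,l)[:3]: print(l,round(d["confidence"],2),d["rect"])
E
```

```text
top [ 0.4   -0.104  1.205] [[0.025, -0.996, 0.082], [-1.0, -0.025, 0.002], [0.0, -0.082, -0.997]] [[387.1, 0.0, 276.8], [0.0, 387.1, 205.7], [0.0, 0.0, 1.0]]
gauge 0.97 [332.7, 170.5, 346.3, 226.9]
gauge 0.89 [406.9, 252.3, 462.6, 294.8]
gauge 0.62 [301.3, 260.1, 342.4, 305.0]
press 0.68 [233.3, 111.6, 288.6, 179.7]
platen 0.68 [247.2, 114.3, 279.8, 160.0]
brayer 0.84 [131.3, 195.3, 159.8, 250.7]
side [ 0.344 -1.476  1.205] [[0.993, -0.088, 0.074], [-0.114, -0.635, 0.764], [-0.02, -0.768, -0.641]] [[518.2, 0.0, 282.7], [0.0, 518.2, 208.7], [0.0, 0.0, 1.0]]
gauge 0.83 [218.6, 314.0, 264.0, 359.2]
gauge 0.64 [212.5, 232.0, 250.2, 266.8]
gauge 0.61 [280.4, 248.1, 333.0, 262.6]
platen 0.63 [325.1, 184.5, 366.3, 208.5]
brayer 0.59 [244.2, 149.0, 281.4, 161.4]
```

View pics/top0.png

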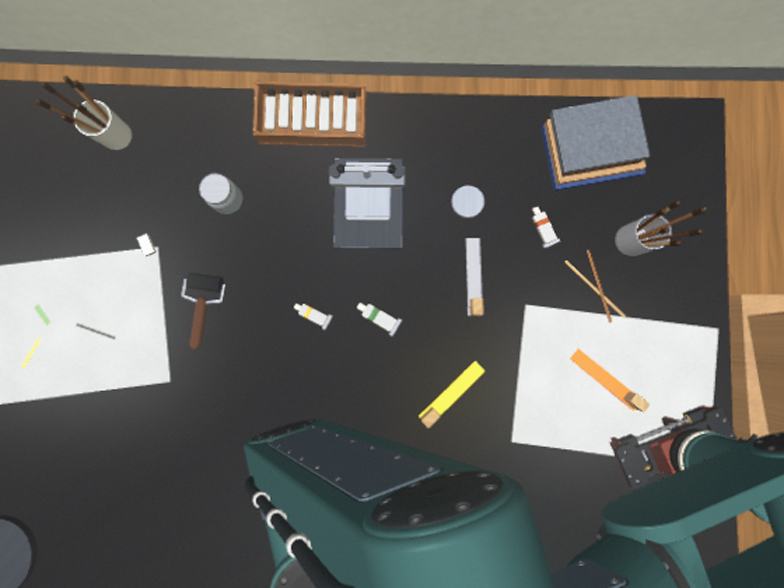

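View pics/side0.png

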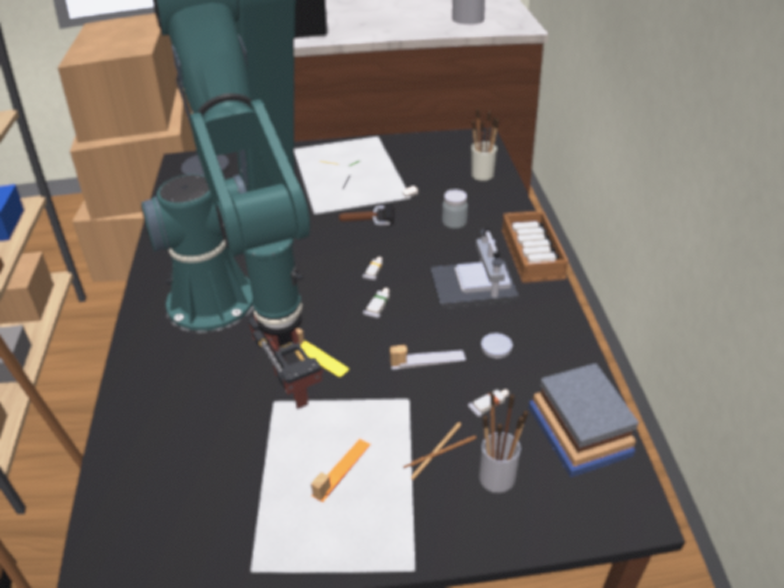

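The grey gauge is at (473,240)-(476,315) in the enlarged top view, with its thin end pointing away from the robot. The press is at (333..403,158..247) with its front toward the robot. The yellow and orange wedges are the decoys. Next I measure both poses.

Run:
```python
from h import *
p=ctrl.read_camera("top"); 
g=[d for d in ctrl.masks_of(p,"gauge") if abs(d["rect"][0]-333)<8][0]["pixels"]
ys,xs=np.nonzero(g)
r=cv2.minAreaRect(np.c_[xs,ys].astype(np.float32)); print("mask rect",r)
# blade rows: center per row -> table
pts=[]
for y in range(ys.min()+2,ys.max()-14):
    x=xs[ys==y]; pts.append(onz(p,(x.mean(),y),0.005)[:2])
pts=np.array(pts); k=np.polyfit(pts[:,0],pts[:,1],1); print("blade yaw deg",np.degrees(np.arctan(k[0])),k)
print("tip",onz(p,(xs[ys<=ys.min()+2].mean(),ys.min()-0.5),0.002)[:2])
print("handle top near end",onz(p,(xs[ys>=ys.max()-2].mean(),ys.max()+.5),0.048)[:2])
m=ctrl.masks_of(p,"platen")[0]["pixels"];ys,xs=np.nonzero(m);print("platen",xs.min(),xs.max(),ys.min(),ys.max())
save(p,"tpress.png",(225,105,295,185),8); save(p,"tg.png",(315,160,365,235),8)
s=ctrl.read_camera("side")
for d in ctrl.masks_of(s,"gauge"): print(d["rect"],d["confidence"])
save(s,"sg.png",(265,160,385,270),6)
a=cv2.imread("pics/tpress.png");b=cv2.imread("pics/tg.png")
h=max(a.shape[0],b.shape[0]);z=lambda i:cv2.copyMakeBorder(i,0,h-i.shape[0],0,0,cv2.BORDER_CONSTANT)
o=np.hstack([z(a),z(b)]);print(o.shape);cv2.imwrite("pics/t1.png",cv2.resize(o,None,fx=.8,fy=.8))
```

```text
mask rect ((337.5879821777344, 196.9948272705078), (54.43532180786133, 10.804851531982422), 86.633544921875)
blade yaw deg 1.720416255726594 [ 0.03003596 -0.30662967]
tip [ 0.61756146 -0.28766729]
handle top near end [ 0.44336256 -0.28834401]
platen 247 278 115 157
[218.7, 314.7, 263.9, 360.7] 0.67
[281.7, 248.9, 333.2, 261.0] 0.56
[307.5, 162.2, 372.4, 219.7] 0.55
(640, 960, 3)
```

View pics/t1.png

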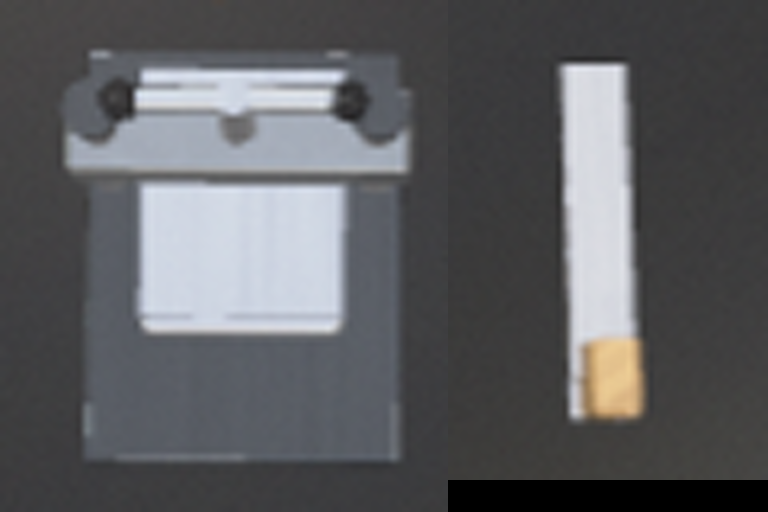

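View pics/sg.png

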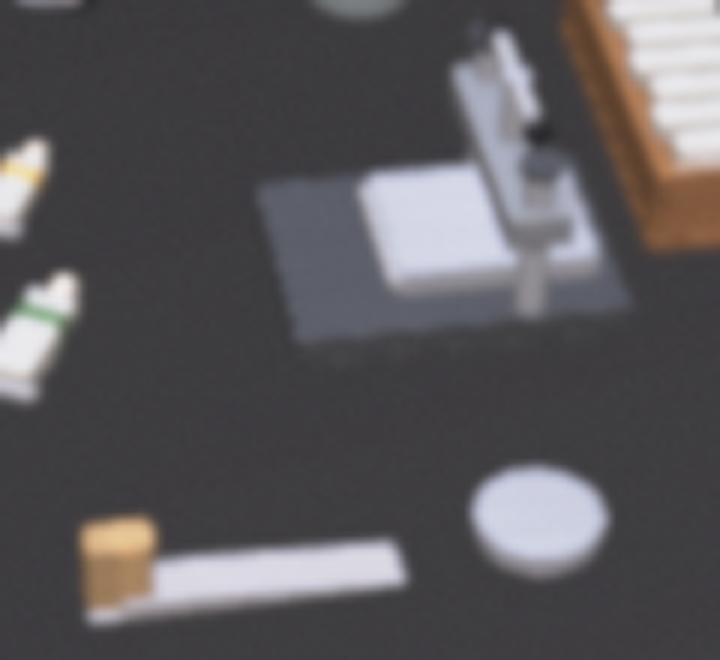

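```bash
cat > fit.py <<'E'
from h import *
from scipy.optimize import least_squares
def fit(obs,x0):
    def f(v):
        c,s=np.cos(v[2]),np.sin(v[2]);R=np.array([[c,-s,0],[s,c,0],[0,0,1]]);r=[]
        for p,X,uv in obs: r+=list(proj(p,R@np.array(X)+[v[0],v[1],0])[0]-uv)
        return r
    o=least_squares(f,x0); return o.x,np.round(np.array(o.fun).reshape(-1,2),1)
E
python3 - <<'E'
from fit import *
t=ctrl.read_camera("top"); s=ctrl.read_camera("side")
T=lambda x,y:np.array([225+x/6.4-.5,105+y/6.4-.5])
G=lambda x,y:np.array([315+(x-448)/6.4-.5,160+y/6.4-.5])
S=lambda x,y:np.array([265+x/6-.5,160+y/6-.5])
po=[(t,(-.065,.075,.03),T(85,460)),(t,(-.065,-.075,.03),T(400,460)),(t,(.135,.075,.03),T(91,50)),(t,(.135,-.075,.03),T(398,50)),
 (s,(-.065,.075,.03),S(258,185)),(s,(-.065,-.075,.03),S(297,342)),(s,(.135,-.075,.03),S(632,303))]
go=[(t,(.155,.015,.002),G(559,63)),(t,(.155,-.015,.002),G(628,63)),(t,(.018,.011,.048),G(586,338)),(t,(.018,-.011,.048),G(641,338)),(t,(-.018,.011,.048),G(586,418)),(t,(-.018,-.011,.048),G(644,418)),
 (s,(.155,.015,.002),S(396,538)),(s,(.155,-.015,.002),S(408,583)),(s,(-.018,-.015,0),S(88,624))]
for n,o,x0 in(("press",po,(.6,-.1,0)),("gauge",go,(.46,-.29,0))):
    for nm,q in(("all",o),("top",[k for k in o if k[0] is t]),("side",[k for k in o if k[0] is s])):
        x,r=fit(q,x0);print(n,nm,np.round(x[:2],4),round(np.degrees(x[2]),2));
        if nm=="all":print(r.tolist())
st=ctrl.state();print(np.round(st["orientation"],3).tolist(),st["time"])
E
```

```text
press all [ 0.6498 -0.0538] 1.23
[[-0.0, 0.1], [-0.3, 0.3], [-0.3, 0.2], [0.2, 0.5], [-0.1, -0.1], [0.8, -0.1], [0.6, 0.5]]
press top [ 0.6507 -0.0542] 1.38
press side [ 0.6484 -0.053 ] 1.08
gauge all [ 0.4616 -0.2935] 1.78
[[0.5, 0.5], [-0.7, 0.5], [0.6, 0.1], [-0.6, 0.1], [0.9, -0.3], [-0.8, -0.4], [-0.1, 0.8], [-0.2, -0.3], [0.8, -0.4]]
gauge top [ 0.4618 -0.2934] 1.66
gauge side [ 0.4611 -0.2941] 2.15
[[0.92, 0.393, -0.0], [0.393, -0.92, 0.0], [0.0, -0.0, -1.0]] 0.85
```

Both fits agree to about 1–2 mm: gauge at (0.462, −0.2935) with yaw 1.8°, and press at (0.650, −0.054) with yaw 1.2°. I'm moving above the handle and turning −21.3°.

```bash
python3 -m creep '[[[1,3.7,4.3,0,0,0,-0.1],[1,3.7,4.3,0,0,0,-0.1],[1,3.7,4.3,0,0,0,-0.1],[1,3.7,4.3,0,0,0,-0.07],[1,3.7,4.3,0,0,0,0],[1,3.7,4.3,-1,0,0,0],[1,0,0,-3,0,0,0]]]' 40
```

```text
time: 1.72
eef_pos: [0.4655, -0.2889, 0.1852]
orientation: [[1.0, 0.018, 0.007], [0.018, -1.0, -0.007], [0.007, 0.007, -1.0]]
contact_force: [-0.2, -0.4, -0.6]
opening: 0.0878
```

```bash
python3 -m creep '[[[1,-0.4,-0.45,-5.5,0.007,0.007,0.013],[1,0,0,-5.5,0,0,0],[1,0,0,0,0,0,0]]]'
```

```text
time: 2.1
eef_pos: [0.4624, -0.2918, 0.0724]
orientation: [[0.999, 0.035, 0.0], [0.035, -0.999, -0.0], [0.0, 0.0, -1.0]]
contact_force: [-0.1, 0.6, 0.9]
opening: 0.0879
```

```bash
python3 -m creep '[[[1,-0.05,-0.17,-4,0,0,0],[1,0,0,-1.9,0,0,0],[1,0,0,0,0,0,0]]]'
python3 - <<'E'
from h import *
s=ctrl.read_camera("side"); save(s,"s2.png",(230,190,370,290),5)
E
```

```text
time: 2.48
eef_pos: [0.4661, -0.2972, 0.018]
orientation: [[0.999, 0.034, 0.007], [0.035, -0.999, -0.006], [0.007, 0.006, -1.0]]
contact_force: [-0.2, -0.1, 0.5]
opening: 0.0878
```

View pics/s2.png

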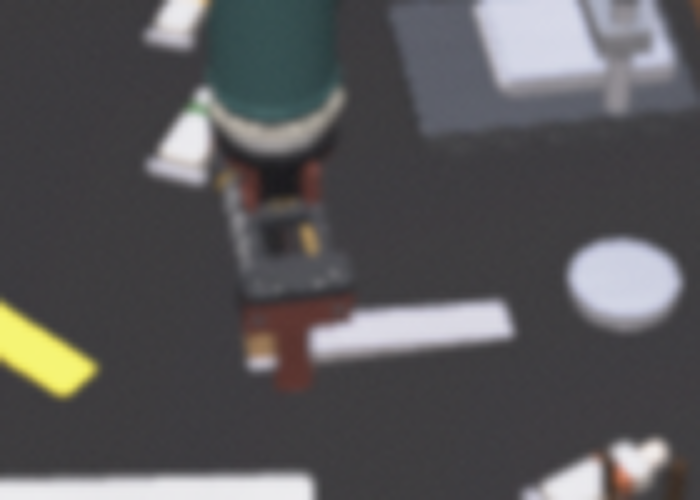

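The fingers straddle the handle, and the blade points to (515,320) in the crop. I'm correcting a few mm of drift, then closing.

```bash
python3 -m creep '[[[1,-0.45,0.37,-0.55,0.006,0.007,0],[1,0,0,0,0,0,0]]]'
```

```text
time: 2.78
eef_pos: [0.4636, -0.2951, 0.0162]
orientation: [[0.999, 0.034, 0.005], [0.035, -0.999, -0.004], [0.005, 0.004, -1.0]]
contact_force: [0.2, -0.2, 0.2]
opening: 0.0879
```

```bash
python3 -m creep '[[[1,-0.3,0.25,-0.5,0.005,0.006,0],[1,-0.1,0,-0.15,0.002,0.002,0],[1,0,0,0,0,0,0]]]'
```

```text
time: 3.15
eef_pos: [0.4598, -0.2928, 0.0104]
orientation: [[0.999, 0.035, -0.003], [0.035, -0.999, 0.003], [-0.002, -0.003, -1.0]]
contact_force: [0.3, 0.7, -0.1]
opening: 0.0881
```

```bash
python3 -m creep '[[[1,0.15,0,0.25,-0.003,-0.003,0],[1,0,0,0,0,0,0],[1,0,0,0,0,0,0]]]'
```

```text
time: 3.52
eef_pos: [0.4615, -0.2928, 0.013]
orientation: [[0.999, 0.035, 0.001], [0.035, -0.999, -0.001], [0.001, 0.001, -1.0]]
contact_force: [0.3, 0.5, -0.2]
opening: 0.0875
```

```bash
python3 -m creep '[[[-1,0,0,0,0,0,0],[-1,0,0,0,0,0,0],[-1,0,0,0,0,0,0],[-1,0,0,0,0,0,0],[-1,0,0,0,0,0,0],[-1,0,0,0,0,0,0]]]' 45
```

```text
time: 4.28
eef_pos: [0.4615, -0.2929, 0.013]
orientation: [[0.999, 0.035, 0.001], [0.035, -0.999, -0.0], [0.001, 0.0, -1.0]]
contact_force: [-0.3, 0.8, 0.3]
opening: 0.0311
```

```bash
python3 -m creep '[[[-1,0,0,0,0,0,0],[-1,0,0,0,0,0,0],[-1,0,0,0,0,0,0],[-1,0,0,0,0,0,0]]]' 45
```

```text
time: 4.78
eef_pos: [0.4615, -0.2928, 0.013]
orientation: [[0.999, 0.035, 0.001], [0.035, -0.999, -0.0], [0.001, 0.0, -1.0]]
contact_force: [0.3, 0.3, -0.3]
opening: 0.0219
```

Gripped at 21.9 mm, which matches the handle. I'm lifting and checking that the gauge hangs level.

```bash
python3 -m creep '[[[-1,0,0,2,0,0,0],[-1,0,0,3,0,0,0],[-1,0,0,2,0,0,0],[-1,0,0,0,0,0,0]]]' 45
python3 - <<'E'
from h import *
s=ctrl.read_camera("side"); save(s,"s3.png",(240,180,370,270),6)
E
```

```text
time: 5.28
eef_pos: [0.4602, -0.2919, 0.0836]
orientation: [[0.999, 0.035, -0.002], [0.035, -0.999, 0.002], [-0.002, -0.002, -1.0]]
contact_force: [0.3, 0.1, -1.0]
opening: 0.0218
```

View pics/s3.png

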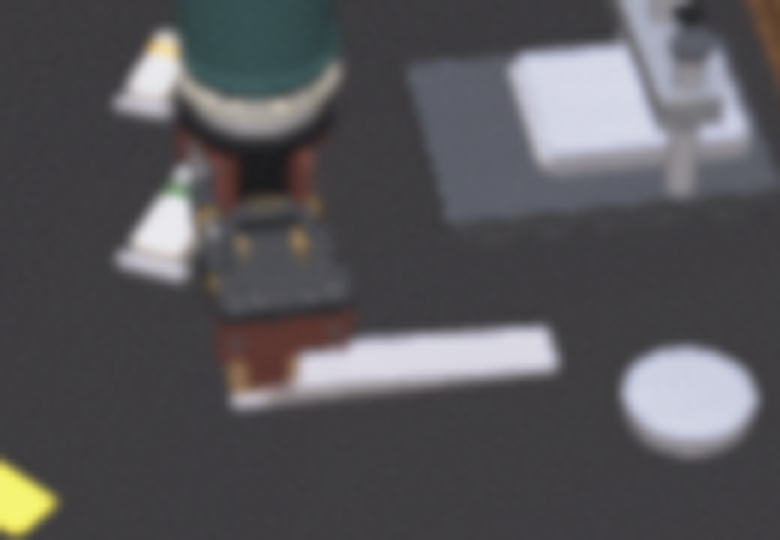

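The gauge hangs from the fingers, with tip corners at (549,325) and (560,370) in the crop. I'm comparing that with a level prediction.

Run:
```python
from h import *
s=ctrl.read_camera("side")
S=lambda x,y:np.array([240+x/6-.5,180+y/6-.5])
e=np.array([0.4602,-0.2919,0.0836]);yaw=np.radians(2)
def pts(tilt,yaw=yaw):
    # tilt up
    c,n=np.cos(yaw),np.sin(yaw)
    out=[]
    for X in[(.155,.015,.002),(.155,-.015,.000),(-.018,-.015,0)]:
        x,y,z=X; z=z-.0130; x,z=x*np.cos(tilt)-z*np.sin(tilt),x*np.sin(tilt)+z*np.cos(tilt)
        out.append(e+[c*x-n*y,n*x+c*y,z])
    return out
for d in(-2,-1,0,1,2): print(d,np.round((proj(s,pts(np.radians(d)))-np.array([S(549,325),S(560,372),S(232,410)])),1).tolist())
```

```text
-2 [[-0.5, 1.5], [-0.4, 0.4], [0.6, -0.8]]
-1 [[-0.4, 0.9], [-0.2, -0.2], [0.7, -0.8]]
0 [[-0.3, 0.2], [-0.1, -0.8], [0.8, -0.7]]
1 [[-0.2, -0.4], [-0.0, -1.5], [0.8, -0.6]]
2 [[-0.1, -1.0], [0.1, -2.1], [0.9, -0.6]]
```

Level to within about 1°. I'm carrying it across to the front of the press.

```bash
python3 -m creep '[[[-1,0.1,4,0,0,0,-0.003],[-1,0.1,5,0,0,0,-0.005],[-1,0.1,5,0,0,0,-0.005],[-1,0.1,5,0,0,0,0],[-1,0,3,0,0,0,0],[-1,0,1,0,0,0,0],[-1,0,0,0,0,0,0]]]' 45
```

```text
time: 6.25
eef_pos: [0.4584, -0.0546, 0.0749]
orientation: [[1.0, 0.019, -0.014], [0.019, -1.0, 0.007], [-0.014, -0.007, -1.0]]
contact_force: [-0.4, 0.8, -1.1]
opening: 0.0221
```

```bash
python3 -m creep '[[[-1,0.4,-0.3,-0.5,-0.007,-0.014,0.003],[-1,0,0,-0.4,0,0,0],[-1,0,0,0,0,0,0],[-1,0,0,0,0,0,0]]]' 45
python3 - <<'E'
from h import *
st=ctrl.state();print(st["eef_pos"],np.round(st["orientation"],4).tolist())
t=ctrl.read_camera("top"); save(t,"t4.png",(235,110,300,240),4)
s=ctrl.read_camera("side"); save(s,"s4.png",(260,160,380,240),6)
a=cv2.imread("pics/t4.png");b=cv2.imread("pics/s4.png");b=b[:,:]
z=cv2.copyMakeBorder(b,0,a.shape[0]-b.shape[0],0,0,cv2.BORDER_CONSTANT)
o=np.hstack([a,z]);print(o.shape);cv2.imwrite("pics/c4.png",cv2.resize(o,None,fx=.8,fy=.8))
E
```

```text
time: 6.75
eef_pos: [0.4632, -0.0611, 0.0647]
orientation: [[1.0, 0.019, 0.001], [0.019, -1.0, -0.002], [0.001, 0.002, -1.0]]
contact_force: [-0.1, 0.4, -1.5]
opening: 0.0219
[ 0.46322434 -0.06105007  0.06467538] [[0.9998, 0.0186, 0.001], [0.0186, -0.9998, -0.0016], [0.001, 0.0017, -1.0]]
(520, 980, 3)
```

View pics/c4.png

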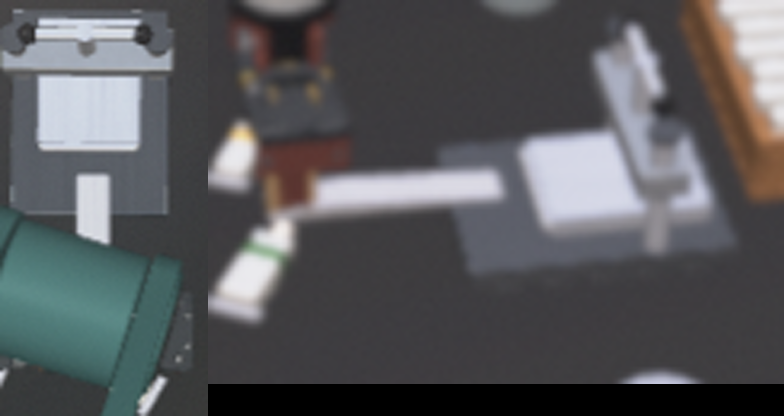

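The tip is over the bed, between the bed front and the platen, about 3 mm off to −y. I'm correcting that and lowering.

```bash
python3 -m creep '[[[-1,0,0.35,-0.8,-0.002,0,0.003],[-1,0,0,-0.5,0,0,0],[-1,0,0,0,0,0,0],[-1,0,0,0,0,0,0]]]' 45
```

```text
time: 7.35
eef_pos: [0.4632, -0.0569, 0.0508]
orientation: [[1.0, 0.022, 0.001], [0.022, -1.0, -0.004], [0.001, 0.004, -1.0]]
contact_force: [-0.1, 1.0, -0.8]
opening: 0.0219
```

```bash
python3 -m creep '[[[-1,0,-0.05,-0.45,0.004,0.001,0],[-1,0,0,0,0,0,0],[-1,0,0,0,0,0,0]]]' 45
```

```text
time: 7.72
eef_pos: [0.4634, -0.0575, 0.0462]
orientation: [[1.0, 0.022, 0.0], [0.022, -1.0, 0.0], [0.0, -0.0, -1.0]]
contact_force: [0.3, -0.4, -0.3]
opening: 0.022
```

```bash
python3 -m creep '[[[-1,0,0,-0.2,0,0,0],[-1,0,0,0,0,0,0],[-1,0,0,0,0,0,0]]]' 45;python3 -m creep '[[[-1,0,0,-0.1,0,0,0],[-1,0,0,0,0,0,0],[-1,0,0,0,0,0,0]]]' 45
```

```text
time: 8.1
eef_pos: [0.4635, -0.0576, 0.0442]
orientation: [[1.0, 0.022, 0.001], [0.022, -1.0, 0.0], [0.001, -0.0, -1.0]]
contact_force: [0.7, -0.8, -0.9]
opening: 0.0218
time: 8.48
eef_pos: [0.4635, -0.0576, 0.0431]
orientation: [[1.0, 0.022, 0.001], [0.022, -1.0, 0.0], [0.001, -0.0, -1.0]]
contact_force: [0.9, -0.3, -1.1]
opening: 0.0222
```

```bash
for i in 1; do python3 -m creep '[[[-1,0,0,-0.05,0,0,0],[-1,0,0,0,0,0,0],[-1,0,0,0,0,0,0]]]' 45; done; python3 -m creep '[[[-1,0,0,-0.05,0,0,0],[-1,0,0,0,0,0,0],[-1,0,0,0,0,0,0]]]' 45
```

```text
time: 8.85
eef_pos: [0.4636, -0.0576, 0.0429]
orientation: [[1.0, 0.022, 0.001], [0.022, -1.0, 0.0], [0.001, -0.0, -1.0]]
contact_force: [-0.4, -0.5, -0.5]
opening: 0.022
time: 9.22
eef_pos: [0.4636, -0.0576, 0.0427]
orientation: [[1.0, 0.023, 0.001], [0.023, -1.0, 0.0], [0.001, -0.0, -1.0]]
contact_force: [-1.6, 0.1, 2.0]
opening: 0.0218
```

Light contact at z = 0.0427, which matches the bed height. I'm sliding in along the press axis.

```bash
python3 -m creep '[[[-1,1,0.02,0,0,0,0],[-1,1,0.02,0,0,0,0],[-1,1,0.02,0,0,0,0],[-1,0,0,0,0,0,0],[-1,0,0,0,0,0,0]]]' 45
```

```text
time: 9.85
eef_pos: [0.4967, -0.0571, 0.0425]
orientation: [[1.0, 0.023, 0.002], [0.023, -1.0, -0.0], [0.002, 0.0, -1.0]]
contact_force: [-2.0, -0.1, 4.5]
opening: 0.022
```

```bash
python3 -m creep '[[[-1,0.8,0.015,0.05,0,0.002,0],[-1,1,0.02,0,0,0,0],[-1,0,0,0,0,0,0],[-1,0,0,0,0,0,0]]]' 45
python3 - <<'E'
from h import *
s=ctrl.read_camera("side"); save(s,"s5.png",(260,160,380,240),6)
E
```

```text
time: 10.35
eef_pos: [0.5141, -0.0565, 0.0429]
orientation: [[1.0, 0.023, -0.002], [0.023, -1.0, 0.0], [-0.002, -0.0, -1.0]]
contact_force: [-1.7, -0.6, 2.6]
opening: 0.0219
```

View pics/s5.png

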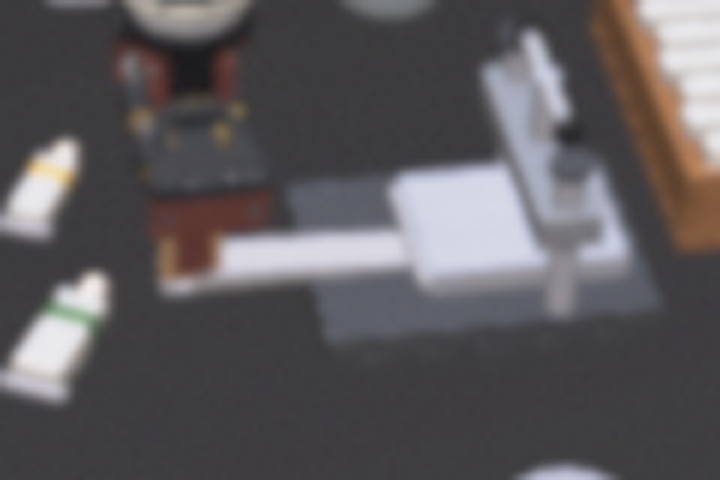

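The blade is entering under the platen, centred, with its tip at about 19 mm. I'll continue to about 32 mm, then go in fine steps.

```bash
python3 -m creep '[[[-1,0.7,0.015,0.02,0,-0.002,0],[-1,0.6,0.013,0,0,0,0],[-1,0,0,0,0,0,0],[-1,0,0,0,0,0,0]]]' 45;  python3 -m creep '[[[-1,0.3,0.006,0.01,0,0,0],[-1,0,0,0,0,0,0],[-1,0,0,0,0,0,0]]]' 45
```

```text
time: 10.9
eef_pos: [0.5275, -0.0561, 0.0428]
orientation: [[1.0, 0.023, -0.001], [0.023, -1.0, 0.0], [-0.001, -0.0, -1.0]]
contact_force: [-1.5, -0.4, 3.4]
opening: 0.0216
time: 11.28
eef_pos: [0.5299, -0.0559, 0.0429]
orientation: [[1.0, 0.023, -0.002], [0.023, -1.0, 0.001], [-0.002, -0.001, -1.0]]
contact_force: [-1.0, 0.4, 1.2]
opening: 0.0222
```

```bash
python3 -m creep '[[[-1,0.5,0.01,0,0,-0.001,0],[-1,0,0,0,0,0,0],[-1,0,0,0,0,0,0]]]' 45;  python3 -m creep '[[[-1,0.4,0.008,0,0,0,0],[-1,0,0,0,0,0,0],[-1,0,0,0,0,0,0]]]' 45
```

```text
time: 11.65
eef_pos: [0.5325, -0.0556, 0.043]
orientation: [[1.0, 0.023, -0.005], [0.023, -1.0, 0.001], [-0.005, -0.001, -1.0]]
contact_force: [-0.9, -0.3, 1.3]
opening: 0.0217
time: 12.02
eef_pos: [0.5337, -0.0553, 0.0429]
orientation: [[1.0, 0.023, -0.01], [0.023, -1.0, 0.001], [-0.01, -0.002, -1.0]]
contact_force: [-2.2, -0.2, 1.6]
opening: 0.0218
```

```bash
python3 -m creep '[[[-1,0.4,0.008,0,0,0,0],[-1,0,0,0,0,0,0],[-1,0,0,0,0,0,0]]]' 45;  python3 -m creep '[[[-1,0.4,0.008,0,0,0,0],[-1,0,0,0,0,0,0],[-1,0,0,0,0,0,0]]]' 45
```

```text
time: 12.4
eef_pos: [0.5347, -0.055, 0.0429]
orientation: [[1.0, 0.023, -0.016], [0.023, -1.0, 0.002], [-0.016, -0.002, -1.0]]
contact_force: [-1.7, -1.0, 3.0]
opening: 0.0219
time: 12.78
eef_pos: [0.5355, -0.0549, 0.0428]
orientation: [[0.999, 0.024, -0.022], [0.024, -1.0, 0.002], [-0.022, -0.002, -1.0]]
contact_force: [-2.2, -0.5, 2.7]
opening: 0.0219
```

Run:
```python
from h import *
s=ctrl.state(); 
for k in ("joint_positions","qd","effort","contact_force","torque"): print(k,np.round(s[k],2))
p=ctrl.read_camera("side"); save(p,"s6.png",(150,40,430,250),2.8)
```

```text
joint_positions [-13.08  29.24 103.26  -0.24  48.75  75.73]
qd [-0.1   0.07  0.03 -0.02  0.04  0.04]
effort [  0.3  -50.06 -18.17   0.19  -0.48  -0.07]
contact_force [-2.22 -0.46  2.69]
torque [-0.07  0.05 -0.05]
```

View pics/s6.png

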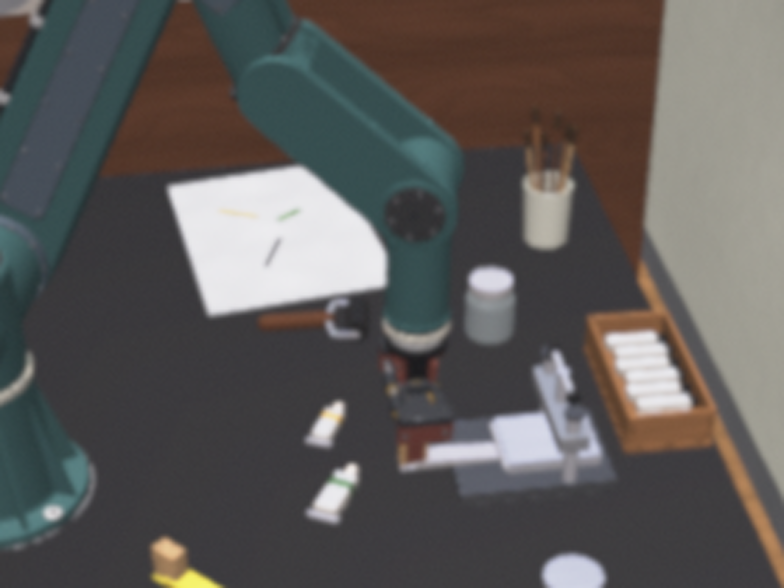

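The arm has met resistance since the tip reached about 38 mm, and the wrist leans slightly with each push. I'll do one push with tilt compensation and read the force while pushing.

```bash
python3 -m creep '[[[-1,0.4,0.008,0,0,-0.008,0]]]' 45; python3 -m creep '[[[-1,0,0,0,0,0,0]]]' 45; python3 -c "
from workcell import ctrl;s=ctrl.state();print(s['torque'],s['contact_force'])"
```

```text
time: 12.95
eef_pos: [0.5359, -0.0546, 0.0427]
orientation: [[0.999, 0.024, -0.021], [0.024, -1.0, 0.002], [-0.021, -0.003, -1.0]]
contact_force: [-15.5, -3.5, 17.1]
opening: 0.0218
time: 13.08
eef_pos: [0.5359, -0.0548, 0.0428]
orientation: [[0.999, 0.024, -0.021], [0.024, -1.0, 0.002], [-0.021, -0.002, -1.0]]
contact_force: [1.5, 0.5, -0.8]
opening: 0.0216
[-0.17724217 -0.42834591 -0.11952654] [ 1.45093743  0.5375436  -0.82861367]
```

```bash
python3 -m creep '[[[-1,0.25,0.005,0.15,0,-0.006,0]]]' 45; python3 -m creep '[[[-1,0,0,0,0,0,0]]]' 45
```

```text
time: 13.2
eef_pos: [0.5362, -0.0545, 0.0433]
orientation: [[1.0, 0.024, -0.019], [0.024, -1.0, 0.003], [-0.019, -0.003, -1.0]]
contact_force: [-5.5, -2.2, -7.3]
opening: 0.0219
time: 13.32
eef_pos: [0.5361, -0.0546, 0.0429]
orientation: [[1.0, 0.024, -0.019], [0.024, -1.0, 0.003], [-0.019, -0.003, -1.0]]
contact_force: [-0.8, -2.0, -0.6]
opening: 0.0218
```

Run:
```python
from h import *
p=ctrl.read_camera("side"); q=p["frame"].copy()
e=np.array(ctrl.state()["eef_pos"]);yaw=np.radians(1.35);c,n=np.cos(yaw),np.sin(yaw)
box=(280,180,350,220);k=11
f=cv2.resize(q[box[1]:box[3],box[0]:box[2],::-1],None,fx=k,fy=k,interpolation=cv2.INTER_CUBIC)
for tilt,col in((0,(0,255,0)),(-1.2,(0,0,255))):
    a=np.radians(tilt);P=[]
    # pivot so the point of the blade at tip stays on the bed for the tilted case
    for X in[(-.018,-.015,0),(.13,-.015,0)]:
        x,y,z=X; z=z+ (0.155-x)*np.sin(-a)
        P.append([e[0]+c*x-n*y,e[1]+n*x+c*y,.03+z])
    u=(proj(p,P)-[box[0],box[1]]+.5)*k
    cv2.line(f,tuple(int(v) for v in u[0]),tuple(int(v) for v in u[1]),col,1)
cv2.imwrite("pics/s7.png",f);print(f.shape)
```

```text
(440, 770, 3)
```

View pics/s7.png

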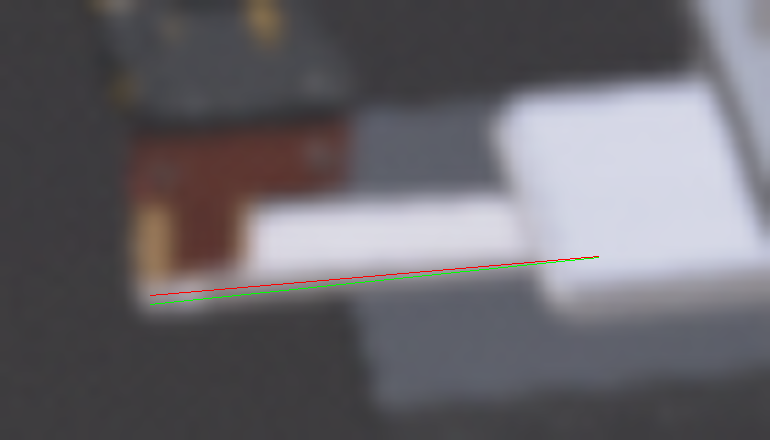

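The lower edge is ambiguous at this resolution. I'll measure the slope of the blade's high-contrast far top edge numerically to settle whether it lies flat.

Run:
```python
from h import *
ps=[ctrl.read_camera("side") for _ in range(4)];p=ps[0]
g=np.mean([q["frame"].astype(float).mean(2) for q in ps],0)
e=np.array(ctrl.state()["eef_pos"]);yaw=np.radians(1.35);c,n=np.cos(yaw),np.sin(yaw)
th=lambda x:.0095-np.maximum(x-.043,0)*.0075/.112
def pred(tilt,xs,y=.015,top=True):
    P=[]
    for x in xs:
        z=.03+(th(x) if top else 0)+(.155-x)*np.sin(np.radians(tilt)); P.append([e[0]+c*x-n*y,e[1]+n*x+c*y,z])
    return proj(p,P)
for nm,y,top,sg in(("far top",.015,True,1),("near bottom",-.015,False,-1)):
    xs=np.linspace(.045,.1,200) if top else np.linspace(-.012,.1,200)
    u0=pred(0,xs,y,top);u1=pred(1,xs,y,top);r=[]
    for col in range(int(np.ceil(u0[:,0].min())),int(u0[:,0].max())):
        v=np.interp(col,u0[:,0],u0[:,1]);rows=np.arange(int(v)-4,int(v)+5)
        d=np.clip(sg*(g[rows+1,col]-g[rows-1,col]),0,None);i=d.argmax();w=slice(max(i-2,0),i+3)
        r.append((col,(d[w]*rows[w]).sum()/d[w].sum()-v,np.interp(col,u1[:,0],u1[:,1])-v))
    r=np.array(r);A=np.c_[r[:,2],np.ones(len(r))];s=np.linalg.lstsq(A,r[:,1],rcond=None)[0]
    print(nm,"tilt deg",s[0].round(2),"offset px",s[1].round(2),np.round(r[::3,1],2))
```

```text
far top tilt deg 0.12 offset px 0.03 [-0.12  0.    0.1   0.06 -0.12]
near bottom tilt deg -3.74 offset px -1.65 [ 1.01  0.95  0.82 -0.21 -0.53 -0.36 -0.81 -0.6  -0.43 -0.16]
```

The far top edge fits a flat blade (0.1° tilt, 0 px offset). The drag stayed at about 5.5 N even while I was lifting slightly, so the resistance comes from the platen rather than from pressing down. I'm letting it settle and handing in.

```bash
python3 -m creep '[[[-1,0,0,0,0,0,0],[-1,0,0,0,0,0,0],[-1,0,0,0,0,0,0]]]' 45; python3 -c "
from workcell import ctrl
s=ctrl.state();print(s['qd'],s['contact_force'],s['eef_pos'])
print(ctrl.finish_job())"
```

```text
time: 13.95
eef_pos: [0.5361, -0.0545, 0.0431]
orientation: [[1.0, 0.024, -0.019], [0.024, -1.0, 0.003], [-0.019, -0.003, -1.0]]
contact_force: [-1.8, -2.6, -3.2]
opening: 0.0218
[-0.06714409  0.00111886  0.0860048   0.06249968  0.01503105  0.0109775 ] [-1.7684793  -2.56706982 -3.17949761] [ 0.53613595 -0.05452284  0.0430546 ]
the job is handed in; nothing more can be done
None
```

I picked up the grey gauge by its handle, laid its thin end on the press bed and slid it straight in from the front until it dragged under the platen. I handed the job in at about 14 s with the handle still gripped; no verdict is reported.

**Depth:** the thin end is about 41 mm beyond the platen's front edge. Resistance began at about 35–38 mm, so it is roughly 3–6 mm into the drag. That figure comes from how the arm's steps shortened; I did not measure the platen's lift.

**Drag:** a test push with a slight lift met about 5.5 N and the gauge barely moved, so the resistance comes from the platen. The highest push I read was about 15 N forward with 17 N down.

**Final state:** the gauge was still and the grip measured 21.8 mm, matching the handle. One camera edge fit puts the blade flat within about 0.1°, and the handle height agrees.

**Checks that disagreed or fell short:**
- **Lower edge:** a second fit, on the blade's lower edge, gave a tilt of −3.7°. I set it aside because the blade is hard to tell from the bed there.
- **Tool lean:** the tool itself leans about 1.1°; the handle seems to have turned slightly in the pads.
- **Side and lift force:** at hand-in the force sensor still showed about 2.6 N sideways and 3 N of slight lift (gauge weight included).
- **Other objects:** I steered clear of everything else and saw nothing shifted in the pictures, but I made no final check of it.

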